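Clamp a test cartridge in the screw press

ROBOT

A 6-joint arm with a two-finger parallel gripper is mounted at the origin on the work surface. World frame = base frame: x ahead of the robot, y to its left, z up, the work surface at z = 0. Lengths are in m, angles in rad, forces in N, time in s.
With the tool pointing down it reaches from about 0.325 to 0.775 m from the base axis. Payload 5.5 kg.
Tool frame: the origin (TCP) lies between the finger pads; the fingertips stand 8 mm ahead of it and the grasp point (between the pads) lies 11 mm behind it (tcp_to_tips is the distance from the TCP to the fingertips, in m); z points along the fingers, y is the line along which they close (so a half turn about z gives the same grasp; the last joint's range is limited). The gripper opens to 88 mm and grips with 3 to 60 N. Pads are 20 mm wide; open, the fingers measure 115 mm over their backs; the gripper's body (75 mm by 178 mm) begins 61 mm behind the grasp point.
Start: joints at [-1.225, 0.091, 1.231, -0, 1.82, -0.057], TCP at [0.235, -0.552, 0.231] pointing down, gripper open.
Joint ranges: [-2.87, 2.87], [-0.86, 2.18], [0.17, 2.46], [-1.51, 4.65], [0.06, 2.69], [-2.65, 2.65]. Speed limits (rad/s): [2.57, 2.57, 3.01, 3.14, 3.14, 3.14].

INTERFACE

Orientations are given as a unit quaternion [w, x, y, z].
In Python, from bench import * gives the robot as it stands. Calls block until the motion is done:
- move_to(position, orientation): joint-space move of the TCP to a pose.
- move_l(position, speed=0.15, orientation=None): straight line of the TCP; orientation=None keeps the orientation; speed is the mean speed in m/s.
- movej(angles): joint-space move.
- gripper_open() and close(): open the fingers fully, or close them until they stop; the grip force is fixed at half the most.
- hold(seconds).
- inverse_kinematics(position, orientation): joint angles nearest the present ones, or None.
- state(): the state.
- get_image(name): name is "scene" or "top" or "wrist"; returns a dict with "frame" (400x640x3 uint8, blue, green, red), "depth" (400x640 float32, m along the optical axis (not along the pixel's ray), 0 where there is no reading), "camera_matrix" (3x3 intrinsics, pixels), "view" (4x4, takes a point from world to camera coordinates). Camera axes: x right, y up, looking along -z (the intrinsics and any distortion apply to the point x, -y, -z); pixel columns grow to the right and rows downward; lengths in m; the calibration is good to about 2 mm. The wrist camera is an equidistant fisheye: a pixel r from the principal point sees the ray r / f radians off the axis. A picture is of the moment at which its call begins.
A pose or a line that the arm cannot do raises IKError and nothing moves.
- job_done(): hands the job in; it is judged then, once.
The state is a dict: "time": time; "joint_pos": joint angles; "dq": joint speeds; "joint_torque": joint torques, N m; "ee_pos": TCP position; "ee_rot": TCP orientation; "ft_force": force on the tool from outside, world axes, zero at the start; "moment": the same for the moment, N m; "finger_gap": finger opening in m; "finger_force": force on a finger pad.
Only numpy, scipy, OpenCV 4.12 (cv2) and the standard library are available. Lean on these libraries where they do the work, as an engineer would, in place of code of your own. Each camera call takes 0.05 s, during which the arm holds its last target. There are 200 camera calls.

TASK

Carry the test cartridge on its white carrier to the bench press and slide it, cap end first, into the channel until it is fully home against the back stop. Then turn the press knob clockwise to screw the rubber foot down onto the cap until it bears snugly, with about 15 N (6 to 25 N is fine, and over 35 N at any time cracks it). Leave it clamped, let go, and do not disturb the other things on the counter.

Things in the scene. Friction and masses are not known exactly. Their poses are not given: they have to be found in the camera images.
- carrier: White plastic cartridge carrier, loose, upright, 95 to 160 g. Origin: centre of the underside, right under the round cap; x axis = direction it is pushed into the press, z up. Flat tongue 36 wide, 12 high, x -85 to +22; over the origin a block 44 (x) x 34, top at z 30, with a round grey cap 22 across, cap top at z 36. Carry it by its tab.
- tab (a point): Grip point on the carrier's tab, at x -75, z 50 of the carrier. The tab is an upright plate 12 (along x) x 26 (along y), from the tongue up to z 66: pinch it from above across its 26 mm width; 25 N grip or more carries it.
- press: Bench screw press, fixed. Origin: on the screw axis at counter level; x runs from the channel's open mouth (robot side) to the back stop, z up. Base plate x -130 to +45, 110 wide, top at z 12 = channel floor. Rails at y +-19.2 to +-27.2, x -55 to +26, top at z 22: channel 38.4 wide. Flared lead-ins before them widen it to about 55 at x -80. Back stop face at x +22, top z 26.
- home (a point): On the press's screw axis, on the channel floor (z 12 of the press): where the carrier's origin is when it is fully home against the back stop.
- crossbar (a point): Middle of the top of the press's crossbar, z 86 of the press. Crossbar 26 (x) x 108 (y) x 14 high, on two posts 20 x 16 at y +-46; the screw goes through it, in a brass boss 26 across that stands 4 higher.
- stem: Rising stem of the press; carries the knob above the crossbar and the sprung rubber foot (disc 24 across) below. Origin: on the screw axis at the knob's underside, z 112 of the press when the knob reads 0; sinks 6 mm per rad of clockwise turn. The stem does not turn. The foot's underside is 47 to 57 mm below the origin, different each time, not measured: feel the touch. It stays where left.
- knob_top (a point): Centre of the knob's flat top, 22 above the stem's origin. The knob is round, black, fluted, 42 across, 22 high; it sinks with the stem as it turns, so a grasp must sink too. A grip of 20 N turns it without slipping.
- knob (a joint): Knob turn in rad, 0 to 4, clockwise from above positive (foot goes down); starts at 0.1 to 0.5, first touch at 1.15 to 2.85. Friction is about 0.17 N m either way (at rest the reading keeps some of it); each N on the cap adds 0.006 N m anticlockwise on the tool: watch the change from free turning. The foot's force grows 50 to 65 N per rad; cap wants 6 to 25 N, cracks above 35 N.
- rack: Bystander: white rack 100 x 50 mm of small capped tubes, 78 high, loose. Origin under its centre.
- gel: Bystander: clear bottle of hand gel, 60 across, 150 high, loose. Origin under its centre.
- scanner: Bystander: barcode scanner on a round 90 mm stand, about 190 high, loose. Origin under the stand.
- mouse: Bystander: black computer mouse, 100 x 58 x 32 mm, loose, on a round blue mat. Origin under its centre.
Mind the look-alikes: they are no part of the job. Leave any orange or purple look-alike of the press alone.

How it is judged:
On the way, in this order (a step that is already met when the one before it is completed fails the run):
1. the carrier is home in the channel under the foot, before the foot bears on it (x of carrier in the frame of press above -0.003 m and horizontal distance between carrier and press below 0.004 m and z of carrier in the frame of press below 0.015 m and angle between the x axis of carrier and the x axis of press, either way round below 0.08 rad and contact force between stem and carrier below 0.5 N), for 0.2 s.
2. the foot bears on the cap (contact force between stem and carrier above 6 N), for 0.2 s.
At the end, for the whole second after the job is handed in: The carrier lies in the channel within 3 mm of the back stop, within 4 mm of its home and 0.08 rad of straight, at rest, and the foot holds its cap with 6 to 25 N; the robot has let go (x of carrier in the frame of press above -0.003 m and horizontal distance between carrier and press below 0.004 m and z of carrier in the frame of press below 0.015 m and angle between the x axis of carrier and the x axis of press, either way round below 0.08 rad and contact force between stem and carrier between 6 and 25 N and linear speed of carrier below 0.01 m/s); the robot touches nothing.
It fails at once if the cap is pressed with more than 35 N (contact force between stem and carrier above 35 N).
It fails at once if the carrier is rammed against the press with more than 45 N (before the foot bears on it) (contact force between carrier and press above 45 N and contact force between stem and carrier below 0.5 N).
It fails at once if a bystander is moved by more than 20 mm (distance of any of rack, gel, scanner, mouse from where it was at the start of the episode above 0.02 m).
It also fails if it takes over 72 s, if anything falls off the work surface, if the arm or the gripper's body presses on something with over 40 N, if the wrist force passes 120 N, or if a joint passes its speed limit or range.

## Working session

There is one attempt and no reset: what is moved stays moved. The work goes in short steps, each a Python script; the robot and the scene stay as the last script left them, time stands still between calls to the robot, and variables do not carry over. Pictures are saved under pics/ and viewed, at most 10 in all, crops included, and the job is handed in when it is done.

```bash
ls; mkdir -p pics; python3 - <<'E'
from bench import *
import cv2,numpy as np
for n in("top","scene"):
    d=get_image(n);cv2.imwrite(f"pics/{n}0.png",d["frame"]);np.savez(f"{n}0.npz",**{k:d[k] for k in("frame","depth","camera_matrix","view")})
    print(n,d["camera_matrix"],np.round(d["view"],4),[k for k in d])
s=state();print(s)
E
```

```text
pics
top [[378.71827183   0.         315.77701914]
 [  0.         378.71827183 201.30334016]
 [  0.           0.           1.        ]] [[ 0.0097 -0.9999 -0.0125 -0.0229]
 [ 0.998   0.0089  0.0634 -0.6105]
 [-0.0633 -0.0131  0.9979 -1.2025]
 [ 0.      0.      0.      1.    ]] ['frame', 'depth', 'camera_matrix', 'view']
scene [[387.51701461   0.         324.03795181]
 [  0.         387.51701461 201.804703  ]
 [  0.           0.           1.        ]] [[-6.9550e-01  7.1860e-01 -3.0000e-04  4.2130e-01]
 [-4.3440e-01 -4.2020e-01  7.9670e-01  1.6280e-01]
 [ 5.7240e-01  5.5420e-01  6.0440e-01 -1.2913e+00]
 [ 0.0000e+00  0.0000e+00  0.0000e+00  1.0000e+00]] ['frame', 'depth', 'camera_matrix', 'view']
{'time': 0.1, 'joint_pos': array([-1.22471676e+00,  9.17759983e-02,  1.23176393e+00, -1.91518765e-06,
        1.81978305e+00, -5.66887211e-02]), 'dq': array([ 0.00134564, -0.0023666 , -0.00506198,  0.00033252, -0.00068981,
       -0.00131774]), 'joint_torque': array([ 2.90292483e-03, -4.47858453e+01, -4.07569313e+01,  7.01867882e-02,
        2.84176919e-02, -1.32145888e-04]), 'ee_pos': array([ 0.23509971, -0.55175229,  0.22962533]), 'ee_rot': array([-8.55988201e-04,  9.79790332e-01,  2.00025390e-01, -1.25667341e-04]), 'ft_force': array([-0.63824533,  0.27939008,  0.03145515]), 'moment': array([-0.03481062, -0.08388882,  0.03665656]), 'finger_force': 0.0, 'finger_gap': 0.0874896779852412}
```

View pics/top0.png

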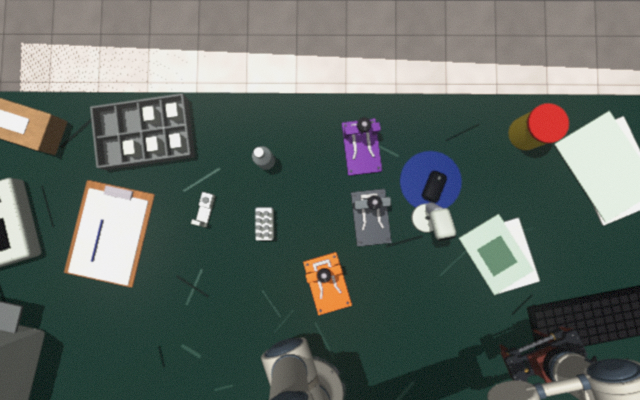

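View pics/scene0.png

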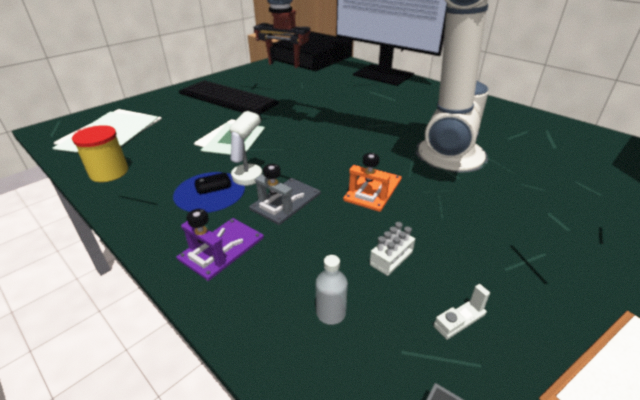

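The top view shows the robot arm at the bottom. Press candidates:
- Purple at (362,145): a look-alike, left alone.
- Orange at (327,282): a look-alike, left alone.
- Grey at (373,215): the bench press.

The carrier is the white part at (203,209), and the tray whites at (130–170,110–150) are plain small caps. The rack is at (264,224), gel (263,157), mouse (434,186) and scanner (430,218). I'll confirm the carrier and press in one enlarged crop and measure both.

```bash
cat > h.py <<'E'
import numpy as np,cv2
def load(n):
    return dict(np.load(n))
def rays(d,uv):
    uv=np.atleast_2d(uv).astype(float);K=d["camera_matrix"];V=d["view"]
    c=np.c_[(uv[:,0]-K[0,2])/K[0,0],-(uv[:,1]-K[1,2])/K[1,1],-np.ones(len(uv))]
    R=V[:3,:3];return -R.T@V[:3,3],c@R
def onplane(d,uv,z):
    o,r=rays(d,uv);return o+r*((z-o[2])/r[:,2])[:,None]
def cloud(d):
    h,w=d["depth"].shape;u,v=np.meshgrid(np.arange(w),np.arange(h))
    o,r=rays(d,np.c_[u.ravel(),v.ravel()]);return (o+r*d["depth"].ravel()[:,None]).reshape(h,w,3)
E
python3 - <<'E'
from h import *
d=load("top0.npz");f=d["frame"]
a=cv2.resize(f[170:260,180:250],None,fx=5,fy=5,interpolation=cv2.INTER_CUBIC);b=cv2.resize(f[170:260,340:460],None,fx=5,fy=5,interpolation=cv2.INTER_CUBIC)[:, :]
im=np.hstack([a,b]);cv2.imwrite("pics/crop.png",cv2.resize(im,None,fx=.8,fy=.8))
P=cloud(d);hsv=cv2.cvtColor(f,cv2.COLOR_BGR2HSV)
for n,(u0,v0,u1,v1) in dict(carrier=(185,180,222,235),press=(345,180,400,255),scan=(405,195,462,245),rack=(250,200,280,250)).items():
    p=P[v0:v1,u0:u1].reshape(-1,3);print(n,"med",np.median(p,0).round(3))
    for lo,hi in((.02,.045),(.045,.08),(.08,.11),(.11,.15),(.15,.25)):
        q=p[(p[:,2]>lo)&(p[:,2]<hi)]
        if len(q)>3:print("  z",lo,hi,len(q),q.mean(0).round(3),q.min(0).round(3),q.max(0).round(3))
# press base
x0,y0,x1,y1=345,180,400,255
g=f[y0:y1,x0:x1].astype(int);
print(f[235,372],f[190,360],f[240,330],f[225,345],hsv[235,372],hsv[240,330])
m=((hsv[...,1]<110)&(hsv[...,2]>45)).astype(np.uint8);mm=np.zeros_like(m);mm[y0:y1,x0:x1]=m[y0:y1,x0:x1]
cs=max(cv2.findContours(mm,0,2)[0],key=cv2.contourArea)
w=onplane(d,cs[:,0],.012)
r=cv2.minAreaRect((w[:,:2]*1000).astype(np.float32));print("base rect mm",r,cv2.boxPoints(r).round(1).tolist())
m=((hsv[...,1]<60)&(hsv[...,2]>110)).astype(np.uint8);mm[:]=0;mm[180:235,185:222]=m[180:235,185:222]
cs=max(cv2.findContours(mm,0,2)[0],key=cv2.contourArea);print("carrier px",cv2.minAreaRect(cs))
w=onplane(d,cs[:,0],.02);print("carrier mm",cv2.minAreaRect((w[:,:2]*1000).astype(np.float32)))
E
```

```text
carrier med [0.59  0.348 0.001]
  z 0.02 0.045 167 [0.606 0.337 0.032] [0.531 0.316 0.02 ] [0.634 0.363 0.042]
  z 0.045 0.08 44 [0.539 0.354 0.063] [0.531 0.343 0.046] [0.546 0.369 0.073]
press med [ 0.562 -0.196  0.004]
  z 0.02 0.045 131 [ 0.583 -0.185  0.024] [ 0.478 -0.233  0.02 ] [ 0.636 -0.135  0.039]
  z 0.045 0.08 9 [ 0.595 -0.146  0.069] [ 0.584 -0.224  0.047] [ 0.605 -0.135  0.078]
  z 0.08 0.11 181 [ 0.603 -0.185  0.086] [ 0.587 -0.242  0.08 ] [ 0.622 -0.134  0.092]
  z 0.11 0.15 172 [ 0.603 -0.188  0.132] [ 0.583 -0.21   0.118] [ 0.624 -0.168  0.138]
scan med [ 0.554 -0.368  0.004]
  z 0.02 0.045 406 [ 0.574 -0.363  0.025] [ 0.519 -0.411  0.02 ] [ 0.634 -0.326  0.045]
  z 0.045 0.08 8 [ 0.56  -0.365  0.063] [ 0.556 -0.368  0.052] [ 0.565 -0.364  0.077]
  z 0.08 0.11 41 [ 0.593 -0.356  0.096] [ 0.574 -0.376  0.082] [ 0.604 -0.349  0.109]
  z 0.11 0.15 48 [ 0.589 -0.357  0.129] [ 0.573 -0.373  0.111] [ 0.6   -0.349  0.149]
  z 0.15 0.25 645 [ 0.541 -0.37   0.18 ] [ 0.493 -0.407  0.151] [ 0.589 -0.342  0.197]
rack med [0.535 0.144 0.003]
  z 0.02 0.045 150 [0.536 0.143 0.043] [0.488 0.122 0.02 ] [0.587 0.175 0.045]
  z 0.045 0.08 331 [0.538 0.146 0.061] [0.489 0.122 0.045] [0.586 0.174 0.08 ]
  z 0.08 0.11 36 [0.537 0.147 0.081] [0.499 0.13  0.08 ] [0.576 0.168 0.085]
[111 106 102] [61 65 44] [51 61 37] [56 66 38] [107  21 111] [ 78 100  61]
base rect mm ((562.5894165039062, -199.62939453125), (239.7122344970703, 175.06842041015625), 0.2745598256587982) [[442.29998779296875, -112.69999694824219], [443.20001220703125, -287.70001220703125], [682.9000244140625, -286.6000061035156], [682.0, -111.5]]
carrier px ((202.41510009765625, 209.04714965820312), (15.933823585510254, 34.47749710083008), 15.945395469665527)
carrier mm ((582.5166015625, 348.8045654296875), (51.83123779296875, 110.62998962402344), 75.50285339355469)
```

View pics/crop.png

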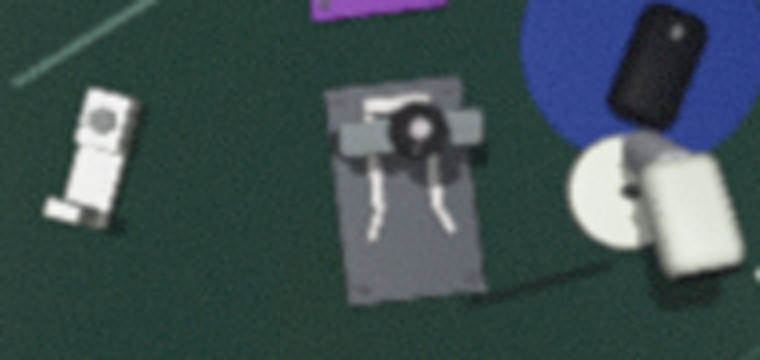

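The crop confirms both. On the left is the white carrier, with its cap at crop (102,122) pointing up/away and its tab at (65,210). On the right is the grey press, with the knob at (418,128) and its flared mouth towards the robot. Next I take closer wrist views of both.

```bash
cat >> h.py <<'E'
def wrays(d,uv):
    uv=np.atleast_2d(uv).astype(float);K=d["camera_matrix"];V=d["view"]
    a=(uv-K[:2,2])/[K[0,0],K[1,1]];r=np.hypot(*a.T)+1e-9
    s=np.sin(r)/r;c=np.c_[a[:,0]*s,-a[:,1]*s,-np.cos(r)]
    return -V[:3,:3].T@V[:3,3],c@V[:3,:3]
def wplane(d,uv,z):
    o,r=wrays(d,uv);return o+r*((z-o[2])/r[:,2])[:,None]
def ortho(d,x0,y0,z,n=300,m=300,mm=1.0):
    "rectified top view of plane z; rows: x decreasing from x0, cols: y decreasing from y0, mm per px"
    I,J=np.mgrid[:n,:m];X=np.c_[x0-I.ravel()*mm/1e3,y0-J.ravel()*mm/1e3,np.full(n*m,z)]
    V=d["view"];K=d["camera_matrix"];c=X@V[:3,:3].T+V[:3,3];c=c*[1,-1,-1]
    t=np.arctan2(np.hypot(c[:,0],c[:,1]),c[:,2]);k=t/(np.hypot(c[:,0],c[:,1])+1e-9)
    u=(K[0,0]*k*c[:,0]+K[0,2]).reshape(n,m);v=(K[1,1]*k*c[:,1]+K[1,2]).reshape(n,m)
    return cv2.remap(d["frame"],u.astype(np.float32),v.astype(np.float32),1)
def Q(psi): return [0,np.cos(psi/2),np.sin(psi/2),0]
def snap(n,cam="wrist"):
    from bench import get_image
    d=get_image(cam);np.savez(n,**{k:d[k] for k in("frame","depth","camera_matrix","view")});return d
E
python3 - <<'E'
from bench import *
from h import *
s=state();p=s["ee_pos"];move_l([p[0],p[1],.3],.2)
move_to([.45,-.205,.30],Q(.1));d=snap("wp.npz");print("press",state()["joint_pos"].round(3),d["camera_matrix"][0],(-d["view"][:3,:3].T@d["view"][:3,3]).round(3))
o1=ortho(d,.70,-.05,.012)
move_to([.50,.36,.28],Q(-.25));d=snap("wc.npz");print("carr",state()["joint_pos"].round(3),state()["time"])
o2=ortho(d,.70,.50,.0)
cv2.imwrite("pics/ortho.png",np.hstack([o1,o2]))
E
```

```text
press [-0.498 -0.165  1.357 -0.     1.95   0.974] [309.70691629   0.         322.1350556 ] [ 0.521 -0.199  0.453]
carr [ 0.567  0.152  1.077 -0.     1.913  2.389] 4.25
```

View pics/ortho.png

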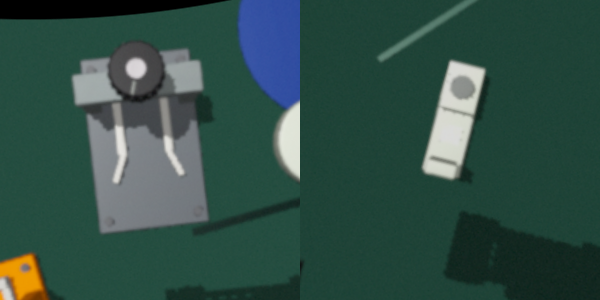

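The ortho views are at 1 mm/px. On the left, the grey press has its plate corners near (82,60), (190,50), (208,220) and (101,233), with the knob at (136,70). On the right, the carrier has its cap at (462,88) and its tab at (443,162).

```bash
python3 - <<'E'
from h import *
d=load("wp.npz")
def linefit(pts):
    vx,vy,x,y=cv2.fitLine(np.float32(pts),cv2.DIST_HUBER,0,.01,.01).ravel();return np.array([vx,vy]),np.array([x,y])
o=ortho(d,.70,-.05,.012,600,600,.5);S=cv2.cvtColor(o,cv2.COLOR_BGR2HSV)
m=((S[...,1]<70)&(S[...,2]>75)).astype(np.uint8)
W=lambda c,r:np.array([700-np.asarray(r)*.5,-50-np.asarray(c)*.5]).T  # mm
L=[];R=[];F=[]
for r in range(240,420,2):
    c=np.where(m[r,150:440])[0]+150
    L.append(W(c.min()-.5,r));
    if r<410:R.append(W(c.max()+.5,r))
for c in range(225,400,2):
    r=np.where(m[300:490,c])[0]+300;F.append(W(c,r.max()+.5))
(l,lp),(r_,rp),(f,fp)=map(linefit,(L,R,F))
for v in(l,r_): v*=np.sign(v[0])
f*=np.sign(f[1])
print("angles",np.degrees(np.arctan2(l[1],l[0])),np.degrees(np.arctan2(r_[1],r_[0])),np.degrees(np.arctan2(f[1],f[0]))-90)
a=np.mean([np.arctan2(v[1],v[0]) for v in(l,r_)]);u=np.array([np.cos(a),np.sin(a)]);n=np.array([-u[1],u[0]])
cl,cr,cf=lp@n,rp@n,fp@u
org=u*(cf+130)+n*(cl+cr)/2;print("width",cl-cr,"psi",a,"press origin from plate",org)
# rails white at z .022
o=ortho(d,.70,-.05,.022,600,600,.5);S=cv2.cvtColor(o,cv2.COLOR_BGR2HSV);
m=((S[...,1]<40)&(S[...,2]>170)).astype(np.uint8)
k=cv2.findContours(m[200:400,200:400],0,2)[0]
for c in k:
    if cv2.contourArea(c)>60:
        p=W(c[:,0,0]+200,c[:,0,1]+200)-org;q=np.c_[p@u,p@n];print("rail x",q[:,0].min(),q[:,0].max());
        for xa in(-75,-65,-55,-50,-45,-40,-35):
            t=q[abs(q[:,0]-xa)<2];
            if len(t):print("  ",xa,t[:,1].min().round(1),t[:,1].max().round(1))
# knob at z ~.132
for z in(.131,.133):
    o=ortho(d,.70,-.05,z,600,600,.5);S=cv2.cvtColor(o,cv2.COLOR_BGR2HSV);m=(S[...,2]<62)&(S[...,1]<60)
    m=cv2.morphologyEx(m.astype(np.uint8),2,np.ones((5,5)))
    for c in cv2.findContours(m,0,2)[0]:
        if 2000<cv2.contourArea(c)<9000:
            (cx,cy),rr=cv2.minEnclosingCircle(c);w=W(cx,cy);print("knob",z,w,rr*.5,"rel",(w-org)@u,(w-org)@n)
    w=((S[...,1]<40)&(S[...,2]>150)).astype(np.uint8)
    for c in cv2.findContours(w,0,2)[0]:
        if 150<cv2.contourArea(c)<900:
            (cx,cy),rr=cv2.minEnclosingCircle(c);w=W(cx,cy);print("dot",z,w,rr*.5,"rel",(w-org)@u,(w-org)@n)
# carrier
d=load("wc.npz");V=lambda c,r:np.array([700-np.asarray(r)*.5,500-np.asarray(c)*.5]).T
o=ortho(d,.70,.50,.036,600,600,.5);S=cv2.cvtColor(o,cv2.COLOR_BGR2HSV);g=S[...,2]
sub=cv2.GaussianBlur(g,(5,5),0)[90:260,250:420];
h=cv2.HoughCircles(sub,3,1.5,60,param1=120,param2=.6,minRadius=17,maxRadius=27);print("cap circ",[(V(x+250,y+90),r*.5) for x,y,r in h[0][:3]] if h is not None else None)
for z in(0.012,.030):
    o=ortho(d,.70,.50,z,600,600,.5);S=cv2.cvtColor(o,cv2.COLOR_BGR2HSV);m=((S[...,2]>110)&(S[...,1]<75)).astype(np.uint8);m[:,:200]=0;m[:90]=0;m[400:]=0
    c=max(cv2.findContours(m,0,2)[0],key=cv2.contourArea);p=V(c[:,0,0],c[:,0,1]);r=cv2.minAreaRect(np.float32(p));print("car",z,r)
    for nm,xr in(("all",(545,625)),):
        t=p[(p[:,0]>550)&(p[:,0]<610)];r0=np.array(r[0]);
        for sgn in(1,-1):
            t2=t[np.sign((t-r0)@[.25,.968])==sgn];v,pt=linefit(t2);v*=np.sign(v[0]);print("  side",sgn,np.arctan2(v[1],v[0]),pt)
cv2.imwrite("pics/c2.png",cv2.resize(ortho(d,.66,.40,.036,150,120,1),None,fx=4,fy=4))
E
```

```text
angles 6.6767206 6.5468802 6.879616
width 110.861465 psi 0.11539769 press origin from plate [ 601.36505 -189.18951]
rail x -80.0018980851969 -40.0884034274718
   -75 -34.7 -27.0
   -65 -29.9 -22.7
   -55 -26.4 -19.1
   -50 -26.8 -19.4
   -45 -26.7 -25.9
   -40 -24.6 -19.6
rail x -80.69476094605534 -25.067212728281902
   -75 27.3 34.7
   -65 22.6 30.6
   -55 19.2 27.5
   -50 18.7 28.1
   -45 18.8 28.0
   -40 19.1 19.5
   -35 19.4 27.6
knob 0.131 [ 627.72278595 -337.39605713] 34.94072723388672 rel 9.11767184895507 -150.2557078984359
dot 0.131 [ 539.   -216.75] 16.064373016357422 rel -65.12362835878639 -20.196362485489317
dot 0.131 [ 589.75   -343.8125] 6.317498683929443 rel -29.34136037059261 -152.25722277102477
dot 0.131 [ 602.07731628 -189.13401794] 7.3886213302612305 rel 0.7139177246421013 -0.026884319834721282
knob 0.133 [ 627.25       -336.08847046] 34.92757034301758 rel 8.798588169891673 -148.9023804911617
dot 0.133 [ 539. -217.] 15.976594924926758 rel -65.15241379426925 -20.444699754318663
dot 0.133 [ 589.25       -343.52999878] 6.5729804039001465 rel -29.805507225601787 -151.91902957369757
dot 0.133 [ 601.57167053 -189.20936584] 7.349549770355225 rel 0.20295929599944884 -0.04351015433474004
cap circ [(array([608.875, 337.125], dtype=float32), np.float32(10.45)), (array([576.625, 352.875], dtype=float32), np.float32(11.425)), (array([587.875, 313.125], dtype=float32), np.float32(13.075))]
car 0.012 ((579.6764526367188, 346.7059020996094), (37.8355598449707, 113.74922180175781), 75.96376037597656)
  side 1 -0.23906809 [579.4914 365.75  ]
  side -1 -0.23816627 [587.85 325.75]
car 0.03 ((579.2500610351562, 346.50006103515625), (36.259071350097656, 108.89849090576172), 75.96376037597656)
  side 1 -0.23964414 [579.55 364.6 ]
  side -1 -0.23812345 [584.15 327.15]
```

View pics/c2.png

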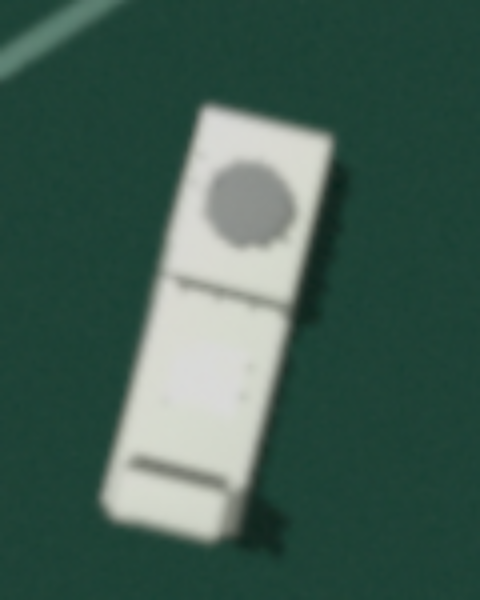

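The carrier's cap centre is at crop (250,204), about (0.609, 0.337) at heading −0.239. The press origin is (0.6014, −0.1892) at heading 0.116, and the plate, rails and knob dot agree on it. Now I grasp the tab.

```bash
cat >> h.py <<'E'
PO=np.array([.6014,-.1892]);PS=.116
def pw(x,y=0): c,s=np.cos(PS),np.sin(PS);return PO+[c*x-s*y,s*x+c*y]
E
python3 - <<'E'
from bench import *
from h import *
ps=-.239;cap=np.array([.609,.3373]);t=cap-.075*np.array([np.cos(ps),np.sin(ps)])
move_to([*t,.14],Q(ps));move_l([*t,.041],.12);close();s=state();print(s["finger_gap"],s["finger_force"],s["ee_pos"])
move_l([*t,.215],.2);hold(.2);s=state();print(s["finger_gap"],s["finger_force"],s["ft_force"],s["moment"])
a=pw(-.125-.075);move_to([*a,.215],Q(PS));move_l([*a,.08],.15);hold(.2)
d=snap("wh.npz");s=state();print(s["finger_gap"],s["ee_pos"],a,s["time"],s["ft_force"])
z=.036+.08-.041
cv2.imwrite("pics/held.png",cv2.resize(ortho(d,.64,-.10,z,270,200,1),None,fx=2,fy=2))
E
```

```text
0.02586976285640868 29.99996691942215 [0.53609292 0.35510452 0.04096663]
0.026018081635946582 29.99969333410263 [-0.45854086 -0.33531286 -1.45064914] [0.0232784  0.12676769 0.00745437]
0.026094087371032002 [ 0.40311832 -0.21260048  0.080842  ] [ 0.40274409 -0.21234801] 11.4417 [-0.32557294 -0.49165297 -0.61017858]
```

View pics/held.png

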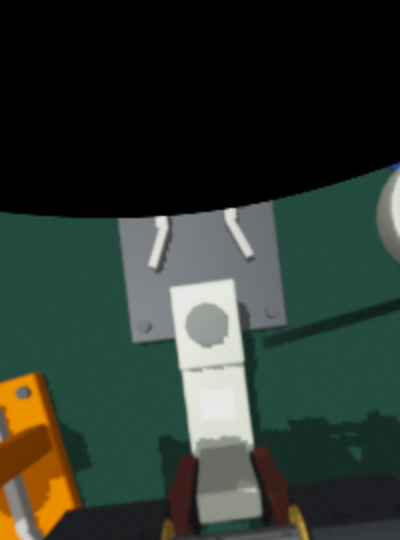

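The picture shows the carrier held straight, with its cap at (208,324), which is (0.478, −0.204) and within 1 mm of expected. Next I lower it and slide it in while watching the force.

```bash
python3 - <<'E'
from bench import *
from h import *
a=lambda x,z:[*pw(x-.075),z]
u=np.array([np.cos(PS),np.sin(PS),0]);n=np.array([-u[1],u[0],0])
hold(.2);f0=state()["ft_force"]
move_l(a(-.125,.057),.1)
for z in(.056,.055,.054,.0535):
    move_l(a(-.125,z),.05);F=state()["ft_force"]-f0;print(z,F.round(2))
    if F[2]>2.5:break
zz=z
x=-.125
while x<.004:
    x+=.01 if x<-.09 else .005 if x<-.012 else .001
    move_l(a(x,zz),.05);s=state();F=s["ft_force"]-f0
    print(round(x,4),"fx %.1f fy %.1f fz %.1f"%(F@u,F@n,F[2]),((s["ee_pos"][:2]-PO)@u[:2]*1e3+75).round(2))
    if F@u<-9 or abs(F@n)>15:break
print(state()["time"])
E
```

```text
0.056 [ 1.1   0.65 -0.78]
0.055 [-0.29 -0.55 -1.1 ]
0.054 [-0.17 -0.29 -0.43]
0.0535 [ 0.4  -0.19 -0.79]
-0.115 fx -0.2 fy -0.6 fz -0.9 -114.7
-0.105 fx 0.0 fy 0.4 fz -1.4 -104.77
-0.095 fx 0.4 fy -0.2 fz 0.5 -94.78
-0.085 fx -0.0 fy -0.2 fz -1.0 -84.79
-0.08 fx 0.0 fy 0.1 fz -0.6 -79.83
-0.075 fx 0.5 fy -1.4 fz -1.1 -74.69
-0.07 fx 1.0 fy -1.6 fz -1.4 -69.58
-0.065 fx 1.4 fy -1.6 fz -1.8 -64.6
-0.06 fx 0.9 fy -1.9 fz -1.6 -59.63
-0.055 fx 1.5 fy -2.4 fz -2.2 -54.62
-0.05 fx 1.4 fy -1.9 fz -3.1 -49.6
-0.045 fx 1.2 fy -2.0 fz -1.7 -44.58
-0.04 fx 1.0 fy -2.1 fz -2.3 -39.58
-0.035 fx 0.2 fy -1.5 fz -1.5 -34.58
-0.03 fx 1.6 fy -1.4 fz -1.5 -29.59
-0.025 fx -0.4 fy -1.7 fz -1.1 -24.59
-0.02 fx 0.7 fy -0.6 fz -1.5 -19.6
-0.015 fx 1.1 fy -1.6 fz -1.0 -14.63
-0.01 fx 1.5 fy -1.9 fz -0.8 -9.67
-0.009 fx 1.0 fy -1.2 fz -1.5 -8.99
-0.008 fx -0.1 fy -0.5 fz -1.0 -8.02
-0.007 fx 0.6 fy 0.3 fz -1.4 -6.95
-0.006 fx 0.6 fy -1.0 fz -1.5 -5.9
-0.005 fx -0.0 fy -0.3 fz -0.4 -4.89
-0.004 fx 1.3 fy -1.7 fz -1.6 -3.9
-0.003 fx 0.5 fy -0.7 fz -1.5 -2.91
-0.002 fx 0.6 fy 0.4 fz -1.5 -1.92
-0.001 fx 0.6 fy -0.0 fz -1.0 -0.92
-0.0 fx -4.4 fy -0.0 fz 1.0 -0.47
0.001 fx -9.0 fy 0.3 fz 3.1 -0.36
0.002 fx -12.9 fy 2.1 fz 5.9 -0.28
21.175
```

The carrier met the stop at x ≈ −0.5 mm with about 13 N. Next I release it, check by picture, then move to the knob.

```bash
python3 - <<'E'
from bench import *
from h import *
p=pw(-.0755);move_l([*pw(-.0746),.0535],.05)
gripper_open();s=state();print(s["ft_force"].round(1),s["finger_gap"])
move_l([*p,.24],.2)
d=snap("wi.npz");print(state()["time"])
cv2.imwrite("pics/in.png",cv2.resize(ortho(d,.66,-.10,.078,220,190,1),None,fx=2.5,fy=2.5))
E
```

```text
[-0.3 -0.1  0.5] 0.08804808410101567
23.6167
```

View pics/in.png

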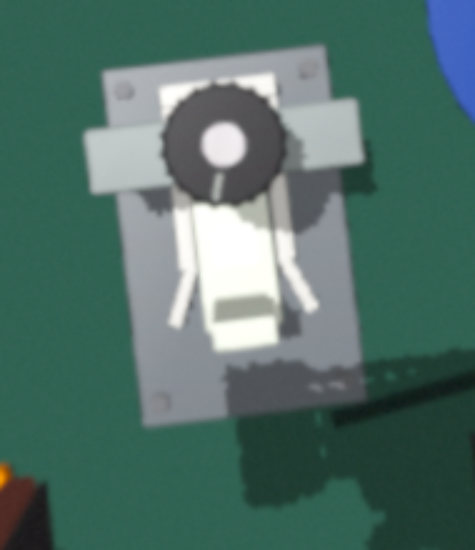

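The picture shows the carrier between the rails with its tab top at (247,335), which is (0.526, −0.199). Fully home would be (0.527, −0.198), so it is home. Now the knob.

```bash
cat > k.py <<'E'
from bench import *
from h import *
import json
S0=3.75;Z0=.1155
def qpose(a): return [*PO,Z0-.006*a],Q(S0-a)
def read(n=8):
    m=[]
    for _ in range(n): hold(.02);m.append(state()["moment"][2])
    return np.mean(m),np.std(m)
def turn(a,w=.5):
    p,q=qpose(a);move_l(p,.006*w,q)
E
python3 - <<'E'
from k import *
p,q=qpose(0)
import math
j=inverse_kinematics([*PO,.24],q);print(j)
if j is not None and j[5]<0 :
    move_to([*PO,.24],q);print(state()["joint_pos"].round(2),state()["time"])
    print("base",read());move_l(p,.12);print(state()["ft_force"].round(1));close();s=state();print(s["finger_gap"],s["finger_force"],s["ft_force"].round(1),s["time"],read())
    for a in(.1,.2,.3,.4,.5):
        turn(a);t=state();print(a,np.round(read(),4),t["moment"][2].round(3),t["ft_force"].round(1),t["time"],t["joint_pos"][5].round(2))
E
```

```text
[-3.58751359e-01  1.77004517e-01  1.12062606e+00 -4.44089210e-16
  1.84396208e+00 -2.53795503e+00]
[-0.36  0.18  1.12  0.    1.84 -2.54] 26.6083
base (np.float64(0.011027662415605271), np.float64(0.018801529813546027))
[-0.1  0.5  0.4]
0.04116185299004408 29.999859224190004 [ 1.7 -1.6 -1. ] 28.7167 (np.float64(-2.250500024910643e-05), np.float64(0.029066573537805403))
0.1 [-0.1766  0.0175] -0.17 [ 2.8 -2.3 -1.4] 29.2 -2.44
0.2 [-0.1339  0.0378] -0.176 [ 3.6 -3.1 -1.3] 29.6833 -2.34
0.3 [-0.1438  0.0252] -0.172 [ 3.7 -3.4 -1.6] 30.1667 -2.24
0.4 [-0.1509  0.0253] -0.136 [ 3.1 -4.1 -2. ] 30.65 -2.14
0.5 [-0.1432  0.0148] -0.134 [ 3.7 -2.7 -1.4] 31.1333 -2.04
```

```bash
python3 - <<'E'
from k import *
L=[];a=.5
while a<2.9:
    a=round(a+.07,3);turn(a);m,s=read(10);L.append((a,m));t=state()
    print(a,round(m,4),t["ft_force"].round(1),round(t["finger_gap"],4))
    b=np.median([x[1] for x in L[:max(4,len(L)-4)]])
    if len(L)>3 and abs(np.mean([L[-1][1],L[-2][1]])-b)>.042 or abs(m-b)>.09:break
json.dump(L,open("L.json","w"));print(b,t["time"])
E
```

```text
0.57 -0.1146 [ 2.9 -3.8 -2.4] 0.0413
0.64 -0.1234 [ 3.8 -4.2 -1.4] 0.041
0.71 -0.1141 [ 3.8 -3.4 -1.4] 0.0415
0.78 -0.1166 [ 3.1 -2.8 -1.8] 0.0413
0.85 -0.1078 [ 3.9 -2.4  0. ] 0.0416
0.92 -0.1256 [ 4.3 -3.  -0.7] 0.0415
0.99 -0.1146 [ 3.8 -3.  -1.1] 0.0413
1.06 -0.1171 [ 4.5 -2.4 -0.9] 0.0418
1.13 -0.1215 [ 4.3 -2.4 -0.6] 0.0412
1.2 -0.137 [ 3.7 -2.2 -1.4] 0.0416
1.27 -0.1099 [ 5.1 -2.5 -1.9] 0.0413
1.34 -0.1126 [ 5.4 -2.8 -2. ] 0.0415
1.41 -0.0991 [ 4.8 -2.1 -1.6] 0.0414
1.48 -0.0827 [ 4.3 -2.4 -1.5] 0.0417
1.55 -0.064 [ 4.4 -2.  -1.7] 0.0413
-0.11663525838278188 38.1417
```

The moment has turned in the anticlockwise direction since a ≈ 1.36, which fits the foot touching, at about 10 N now. A little more turn is needed.

```bash
python3 - <<'E'
from k import *
L=json.load(open("L.json"))
for a in(1.59,1.63):
    turn(a,.4);m,s=read(12);print(a,round(m,4));L.append((a,m))
L=np.array(L);x,y=L.T
from scipy.optimize import curve_fit
f=lambda x,b,k,s:b+s*np.maximum(x-k,0)
p,c=curve_fit(f,x,y,[-.117,1.36,.34]);print(p,np.sqrt(np.diag(c)),"N torque",(f(1.63,*p)-p[0])/.006,"N angle",(1.63-p[1])*57)
print(state()["time"])
E
```

```text
1.59 0.0417
1.63 0.0549
[-0.11646179  1.46018354  1.01606849] [0.00433086 0.01669249 0.14094034] N torque 28.757525438404727 N angle 9.67953812229004
39.0417
```

The jump comes from the shorter, slower steps leaving a different residue of friction at rest. The consistent 0.07 rad series puts touch at about 1.38, so about 0.25 rad in, or 14 N. I release and check by camera.

```bash
python3 - <<'E'
from k import *
gripper_open();p=state()["ee_pos"];move_l([p[0],p[1],.24],.15)
move_to([*pw(-.0755),.26],Q(PS));hold(.3)
d=snap("wf.npz");e=snap("sf.npz","scene");s=state();print(s["time"],s["ft_force"].round(1))
o=ortho(d,.66,-.10,.078,220,190,1)
a=cv2.resize(o,None,fx=2,fy=2);b=cv2.resize(e["frame"][150:230,240:330],None,fx=4.4,fy=5.5,interpolation=2)
cv2.imwrite("pics/fin.png",np.hstack([a,b]))
# knob dot apparent height: radius-based knob shift before/after by triangulation with fixed axis
E
```

```text
43.0417 [-0.2 -0.4 -0.2]
```

View pics/fin.png

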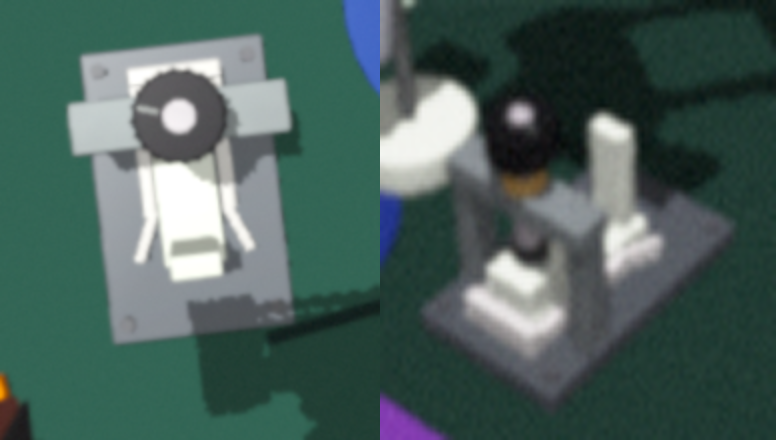

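The left half shows the knob mark moved from 6 o'clock to (147,109), about 95° clockwise, which matches the 1.63 rad commanded with no slip or spring-back. The carrier is still home with its tab at (195,268). The right half shows the foot sitting on the cap at (528,245) and the gripper clear.

```bash
python3 -c "
from bench import *
print(job_done())"
```

```text
the job is handed in; nothing more can be done
None
```

The job is handed in, with no verdict shown: the cartridge is home against the back stop, the foot is screwed down at an estimated 14 N (worked out from knob angle and torque, not measured directly), the gripper has let go, and I saw no bystander disturbed.

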